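# Put a workshop tool rail in order by snapping tools into their spring clips

### The arm

A 7-joint arm with a two-finger parallel gripper is mounted at the origin on a cart in front of the work surface, level with it; the furniture and walls round the work are solid. World frame = base frame: x ahead of the robot, y to its left, z up, the work surface at z = 0. Lengths are in mm, angles in rad, forces in N, time in s.
With the tool pointing down it reaches from about 400 to 875 mm from the base axis. Payload 4.4 kg.
Tool frame: the origin (TCP) lies on the centre line of the jaws, within the pads' length; the fingertips stand ctrl.nose_length ahead of it and the grasp point (between the pads) lies 6 mm ahead of it (ctrl.nose_length is the distance from the TCP to the fingertips, in mm); z points along the fingers, y is the direction in which the jaws open and shut (so a half turn about z gives the same grasp; the last joint's range is limited). The gripper opens to 85 mm and grips with 20 to 120 N. Pads are 22 mm wide; open, the fingers measure 114 mm over their backs; the gripper's body (76 mm by 85 mm) begins 54 mm behind the grasp point. The pads swing forward as they close: fully open they stand 13 mm farther back than shut.
Start: joints at [1.225, 0.628, 0.038, 1.517, -0.027, 0.996, -0.02], TCP at [179.533, -624.728, 256.313] pointing down, gripper open.
Joint ranges: [-3.06, 3.06], [-0.37, 2.12], [-1.25, 1.32], [0.18, 2.47], [-1.1, 4.24], [0.23, 1.98], [-2.94, 2.94]. Speed limits (rad/s): [2.57, 2.57, 3.14, 3.14, 3.14, 3.14, 3.14].

### API

Orientations are given as [roll, pitch, yaw] about the fixed x, y, z axes, in that order (R = Rz(yaw) Ry(pitch) Rx(roll)).
In Python, from cell import ctrl, vision gives the robot as it stands. The module is installed in compiled form; this text tells all that it offers.
- The arm moves only by the shell command python3 -m inch 'ROWS'. ROWS is a JSON object of lists of equal length, an entry for each row: "travel": the shift along the tool's x, y, z in cm, a list of three; "twist": the turn about the tool's z in degrees; "fingers": the finger opening in cm, from 0 to 8.54. A call has exactly 10 rows; each row is the pose to reach, as a shift and turn from the pose commanded when the call began, along the tool's axes at that moment; what a row does not reach only later rows make up. A row lasts 1/12 s, in which the tool goes at most 41.7 mm and 7.16 degrees, less where a joint would pass 70% of its speed; a pose out of reach is approached as far as the arm can. A call with a gripper value outside its range is refused whole. The fingers move at their own pace and stop on an object; the grip force is fixed at half the most. Time passes only in rows, so rows that repeat a pose let the fingers close, or fill a call up. It gives the time, the measured TCP pose, the force and the opening at its end, in the units of the state.
- ctrl.read_state(): the state, without advancing time (a new reading comes with each control period).
- vision.get_image(name): name is "side" or "top" or "wrist"; returns a dict with "frame" (480x640x3 uint8, red, green, blue), "fx", "fy", "cx", "cy" (pixels), "position" and "orientation" of the camera in the world. Camera axes: x right, y down, z forward; pixel columns grow to the right and rows downward; lengths in mm; the calibration is good to about 2 mm. A picture is of the moment at which its call begins. There is no depth.
- ctrl.finish_job(): hands the job in, once; it reports no verdict.
The state is a dict: "clock": time; "qpos": joint angles; "qd": joint speeds; "tau": joint torques, N m; "eef_pos": TCP position; "tool_rot": TCP orientation; "force": force on the tool from outside, world axes, zero at the start; "torque": the same for the moment, N m; "width": finger opening in mm.
Only numpy, scipy, OpenCV 4.12 (cv2) and the standard library are available. Lean on these libraries where they do the work, as an engineer would, in place of code of your own. Each camera call takes 0.05 s, during which the arm holds its last target.

### The job

On the tool rail the punch and the pin vice sit in each other's spring clips: swap them, so that the pin vice (silver, red band) is in the red block and the dark steel punch in the black one, and put the marker lying behind the rail into the empty blue block. Press each tool in broadside, centred on its block, until both of its clips have snapped over it and it lies fully home on their floor; either way round will do. Leave the other things on the bench where they are.

Things in the scene. Friction and masses are not known exactly. Their poses are not given: they have to be found in the camera images.
- clip_red_seat (a point): Red mounting block, home of the pin vice. Point midway between its two spring clips, on their floor (the underside of a tool that is home lies here). y = direction in which a seated tool lies, x = across it, z up. The clips stand 34 mm either side of this point along y, each 11 mm long, open upward; between them is free room for fingers down to the red foot 25 mm below.
- clip_red: The red block; origin under the centre of its foot, 30 mm below the clip floor. A clip is two steel jaws hinged low down, shut by springs. For a 10 mm tool: sloping lead-in lips reach 26 mm above the clip floor; narrowest gap 6.4 mm, 14 mm above the floor; it springs open and then closes over the tool. A push of 5 to 15 N straight down snaps both clips; the same straight up pulls a tool out.
- clip_black_seat (a point): Black mounting block, home of the punch. Same size and clips as the red one (for a 10 mm tool); point and axes alike.
- clip_blue_seat (a point): Blue mounting block, home of the marker, empty at the start. Point and axes as for the red one, but its clips take a 14 mm tool: lips reach 30 mm above this point, narrowest gap 10.4 mm, 18 mm above it. A 10 mm tool can be laid down in it almost without force and rests loosely on its floor between the jaws.
- rail: Aluminium strip 190x40x8 mm, fixed to the bench; carries the three blocks side by side along its x axis, 62 mm apart, in any order. Origin: centre of its underside; x points roughly away from the robot, y to the left. The clip floors are 38 mm above the bench.
- punch_mid (a point): Dark steel punch, octagonal rod 10 mm across flats, 179 mm long with a tapered point, 0.14 kg. Point at the rod's centre (half-way along, half-way up); y along the rod. Starts snapped into the red block's clips.
- pin_vice_mid (a point): Silver pin vice with a red band, 157 mm long, 0.045 kg. Point at the centre of its solid 10x10 mm grip section, 100 mm long (50 mm either way along y), half-way up; y along the tool. Beyond the grip section on the +y side there is a thin nose of 57 mm. Starts snapped into the black block's clips.
- marker_mid (a point): Paint marker, white with blue, 130 mm long, 0.018 kg. Point at the centre of its solid 14x14 mm part, 85 mm long (42 mm either way along y), half-way up; y along the marker, the remaining 45 mm lie on the -y side. Starts lying on the bench beyond the rail.
- tin_large: bystander: round white tin 58 mm wide, 36 mm high; origin at the centre of its underside
- tin_small: bystander: round white tin 46 mm wide, 30 mm high; origin at the centre of its underside
- stone: bystander: brown sharpening stone 25x75x14 mm; origin at the centre of its underside
- square: bystander: small steel square 59x61x12 mm; origin at the centre of its underside
- riffler: bystander: riffler file with grey handle 13x103x16 mm, long along its y; origin at the centre of its underside
- punch: The whole punch; its position is better read from punch_mid.
- pin_vice: The whole pin vice; its position is better read from pin_vice_mid.
- marker: The whole marker; its position is better read from marker_mid.

How it is judged (in metres and radians):
At the end, for the whole second after the job is handed in: Punch in the black block, pin vice in the red, marker in the blue; each fully home: its middle within 4 mm across and 12 mm along of the block's middle, its height within 2.5 mm of seated on the floor of the clips, parallel to the clips within 4 degrees, at rest (x of punch_mid in the frame of clip_black_seat between -0.004 and 0.004 m and y of punch_mid in the frame of clip_black_seat between -0.012 and 0.012 m and z of punch_mid in the frame of clip_black_seat between 0.0025 and 0.0075 m and angle between the y axis of punch_mid and the y axis of clip_black_seat, either way round below 0.07 rad and linear speed of each of punch, pin_vice, marker below 0.03 m/s and x of pin_vice_mid in the frame of clip_red_seat between -0.004 and 0.004 m and y of pin_vice_mid in the frame of clip_red_seat between -0.012 and 0.012 m and z of pin_vice_mid in the frame of clip_red_seat between 0.0025 and 0.0075 m and angle between the y axis of pin_vice_mid and the y axis of clip_red_seat, either way round below 0.07 rad and x of marker_mid in the frame of clip_blue_seat between -0.004 and 0.004 m and y of marker_mid in the frame of clip_blue_seat between -0.012 and 0.012 m and z of marker_mid in the frame of clip_blue_seat between 0.0045 and 0.0095 m and angle between the y axis of marker_mid and the y axis of clip_blue_seat, either way round below 0.07 rad); the robot touches nothing.
It fails at once if a bystander (tin, stone, square, riffler) is moved by more than 25 mm (distance of any of tin_large, tin_small, stone, square, riffler from where it was at the start of the episode above 0.025 m).
It also fails if it takes over 70 s, if anything falls off the work surface, if the arm or the gripper's body presses on something with over 40 N, if the wrist force passes 120 N, or if a joint passes its speed limit or range.

## Working session

There is one attempt and no reset: what is moved stays moved. The work goes in short steps, Python scripts to look and compute and a shell command to move; the robot and the scene stay as the last step left them, time stands still between calls to the robot, and variables do not carry over. Pictures are saved under pics/ and viewed, and the job is handed in when it is done.

```bash
ls; mkdir -p pics; python3 - <<'E'
from cell import ctrl, vision
import cv2
s=ctrl.read_state(); print(s, ctrl.nose_length)
for n in ["side","top","wrist"]:
    d=vision.get_image(n); cv2.imwrite(f"pics/{n}0.png",d["frame"][:,:,::-1]); print(n,{k:d[k] for k in d if k!="frame"})
E
```

```text
pics
{'clock': 0.0, 'qpos': array([ 1.22520878,  0.6293413 ,  0.0384465 ,  1.51837595, -0.02696979,
        0.99628398, -0.01998753]), 'qd': array([-1.92368217e-04, -3.59033322e-04,  2.11669615e-05,  1.36930138e-03,
       -7.34824479e-04,  6.14487529e-04, -6.77879019e-04]), 'tau': array([ 8.19402194e-04, -5.63412631e+01,  1.22652624e+00, -1.93446243e+01,
        1.09663967e-02,  1.05085579e-02,  1.92891143e-06]), 'eef_pos': array([ 179.35706658, -624.16467974,  255.38971721]), 'tool_rot': array([-3.13970293e+00,  5.27937683e-05,  2.79812651e-01]), 'force': array([ 0.2786913 , -0.04127174,  0.39270833]), 'torque': array([-0.01858809,  0.00935613,  0.02830478]), 'width': 85.49790229422354} 25.0
side {'fx': 451.63394420698313, 'fy': 451.63394420698313, 'cx': 317.52716883749196, 'cy': 244.45293367146326, 'position': array([385.38476479, 242.33042383, 570.70750692]), 'orientation': array([-2.22024451, -0.01023817, -2.96634787])}
top {'fx': 589.9436814241341, 'fy': 589.9436814241341, 'cx': 310.6819297048653, 'cy': 228.87026546716984, 'position': array([ 403.85212309, -399.80361733,  928.13680499]), 'orientation': array([-3.03113631, -0.0170816 , -1.55649716])}
wrist {'fx': 370.4570959347954, 'fy': 370.4570959347954, 'cx': 315.4940550949941, 'cy': 233.90849505408417, 'position': array([ 248.56877944, -604.55750606,  373.85930497]), 'orientation': array([ 2.85689870e+00,  1.06878376e-03, -1.29296394e+00])}
```

View pics/top0.png

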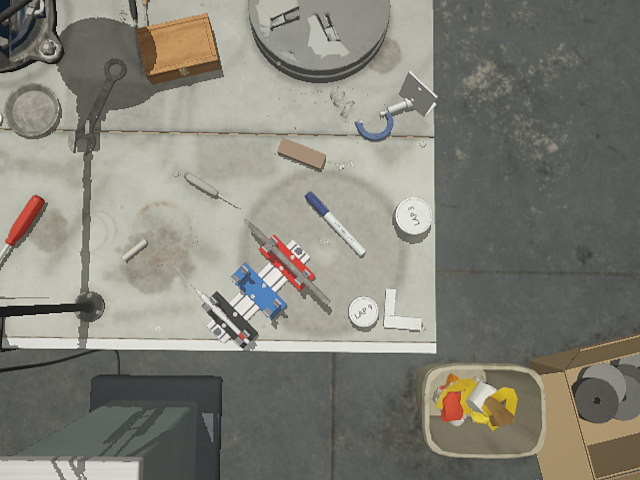

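View pics/side0.png

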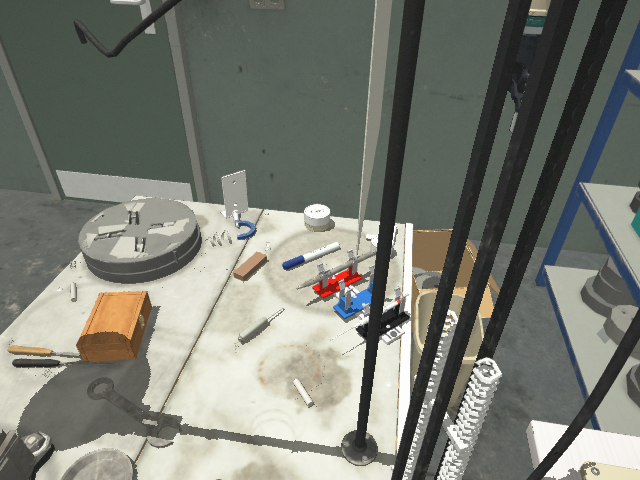

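View pics/wrist0.png

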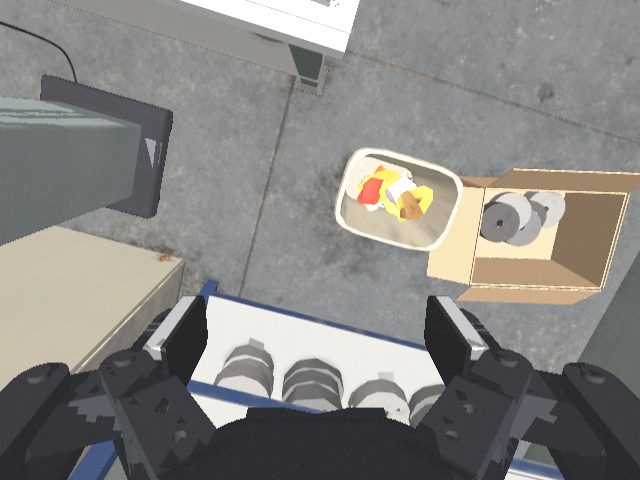

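```bash
cat > h.py <<'E'
import numpy as np, cv2, sys
from scipy.spatial.transform import Rotation as R
from cell import ctrl, vision
def cam(d): return R.from_euler('xyz',d['orientation']).as_matrix(), np.array(d['position'])
def ray(d,u,v,z):
    M,p=cam(d); r=M@np.array([(u-d['cx'])/d['fx'],(v-d['cy'])/d['fy'],1]); return p+r*(z-p[2])/r[2]
def proj(d,P):
    M,p=cam(d); c=M.T@(np.array(P,float)-p); return np.array([d['fx']*c[0]/c[2]+d['cx'],d['fy']*c[1]/c[2]+d['cy']])
def shot(n,f=None,crop=None,s=1):
    d=vision.get_image(n)
    if f:
        im=d['frame'][:,:,::-1]
        cv2.imwrite('pics/raw_'+f+'.png',im)
        if crop: x0,y0,x1,y1=crop; im=im[y0:y1,x0:x1]
        if s!=1: im=cv2.resize(im,None,fx=s,fy=s,interpolation=cv2.INTER_CUBIC)
        cv2.imwrite('pics/'+f+'.png',im)
    return d
def toolaxes():
    s=ctrl.read_state(); return s,R.from_euler('xyz',s['tool_rot']).as_matrix(),np.array(s['eef_pos'])
def rel(P):
    s,M,p=toolaxes(); return M.T@(np.array(P)-p)/10
E
python3 - <<'E'
from h import *
d=shot('top','topc',(170,170,450,360),2.8)
print(proj(d,ctrl.read_state()['eef_pos']))
for n,u,v,z in [('pv grip',222,317,43),('punch',285,262,43),('marker',335,224,7),('tinL',413,216,36),('tinS',363,312,30),('sq',400,312,12),('riff',212,190,10),('stone',302,153,14),('edgefront',300,350,0),('edge right',436,250,0)]: print(n,ray(d,u,v,z).round(0))
d=shot('side','sidec',(220,190,420,390),3)
print(proj(d,ctrl.read_state()['eef_pos']))
E
```

```text
[502.05964153 503.1191411 ]
pv grip [ 369. -284.   43.]
punch [ 452. -376.   43.]
marker [ 515. -452.    7.]
tinL [ 525. -570.   36.]
tinS [ 379. -495.   30.]
sq [ 379. -554.   12.]
riff [ 565. -258.   10.]
stone [ 626. -399.   14.]
edgefront [ 318. -400.    0.]
edge right [ 477. -613.    0.]
[505.22385845 115.54643562]
```

View pics/topc.png

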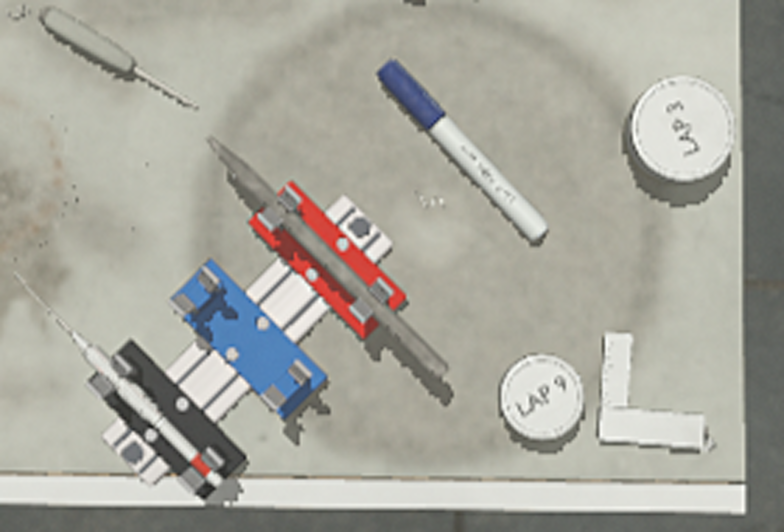

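View pics/sidec.png

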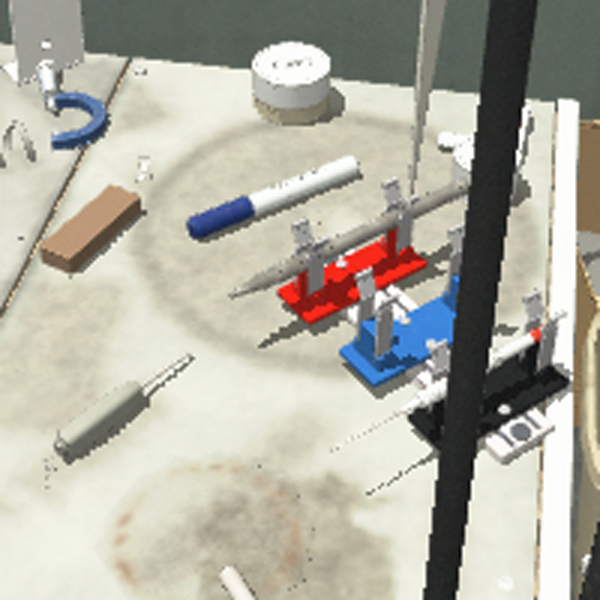

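```bash
cat >> h.py <<'E'
from scipy.optimize import least_squares
def fitrail(views,x0):
    # views: list of (d, [(local xyz),(u,v)])
    def f(q):
        c,s=np.cos(q[2]),np.sin(q[2]); o=[]
        for d,L in views:
            for (a,b,z),uv in L: o+=list(proj(d,[q[0]+c*a-s*b,q[1]+s*a+c*b,z])-uv)
        return o
    r=least_squares(f,x0,x_scale=[10,10,.1],loss='soft_l1'); return r.x,np.array(r.fun).reshape(-1,2)
E
python3 - <<'E'
from h import *
d=shot('top')
g=lambda u,v:(u/2.8+170,v/2.8+170)
L=[((95,20,8),g(345,195)),((95,-20,8),g(392,243)),((-95,20,8),g(105,432)),((-95,-20,8),g(152,483))]
q,r=fitrail([(d,L)],[410,-335,-.7]); print(q,np.degrees(q[2]),r.round(1))
c,s=np.cos(q[2]),np.sin(q[2])
for n,u,v,z in [('punchtip',212,140,43),('punchend',447,372,43),('nose tip',15,272,43),('grip start',80,340,43),('pv end',217,487,43),('mk1',385,67,7),('mk2',540,237,7),('mkjoin',436,122,7)]:
    P=ray(d,*g(u,v),z); e=P[:2]-q[:2]; print(n,P.round(0),(c*e[0]+s*e[1]).round(1),(-s*e[0]+c*e[1]).round(1))
P=np.array([q[0],q[1]-0,255]); print(rel(P), ctrl.read_state()['clock'])
E
```

```text
[ 409.10493886 -335.59074076   -0.77380787] -44.335924854985294 [[ 0.5 -1.5]
 [ 1.7 -0.5]
 [-1.7  0.5]
 [-0.4  1. ]]
punchtip [ 514. -315.   43.] 60.9 87.9
punchend [ 392. -443.   43.] 62.9 -89.2
nose tip [ 441. -212.   43.] -63.0 110.8
grip start [ 406. -248.   43.] -63.4 60.4
pv end [ 330. -323.   43.] -65.6 -46.1
mk1 [ 562. -408.    7.] 160.0 54.7
mk2 [ 467. -496.    7.] 153.7 -74.6
mkjoin [ 531. -437.    7.] 158.3 12.3
[ 30.04717286 -21.43083627   0.11294964] 0.3
```

```bash
python3 - <<'E'
from h import *
d=shot('top'); print(ray(d,90,305,0))
d=shot('side'); print(ray(d,360,448,0))
E
python3 -m inch '{"travel":[[3,-2.1,0],[6,-4.3,0],[9,-6.4,0],[12,-8.6,0],[15,-10.7,0],[18,-12.9,0],[21,-15,0],[24,-17.2,0],[27,-19.3,0],[30,-21.4,0]],"twist":[-3,-6,-9,-12,-15,-18,-21,-24,-27,-29.7],"fingers":[8,6,4,2.6,2.6,2.6,2.6,2.6,2.6,2.6]}'
```

```text
[382.69090542 -73.60725543   0.        ]
[378.8770645  -74.21856577   0.        ]
clock: 1.23
eef_pos: [409.7, -334.8, 256.6]
tool_rot: [3.141, -0.0, 0.801]
force: [0.3, -0.3, 0.2]
width: 26.0
```

```bash
python3 - <<'E'
from h import *
d=shot('wrist','w1',None,1.25); print(d['position'],d['orientation'],ctrl.read_state()['clock'])
d=shot('top','t1',(170,170,450,360),2.8)
E
```

```text
[ 459.78713669 -283.26350102  375.00293006] [ 2.85653216e+00 -1.49619550e-03 -7.72227075e-01] 1.2833
```

View pics/w1.png

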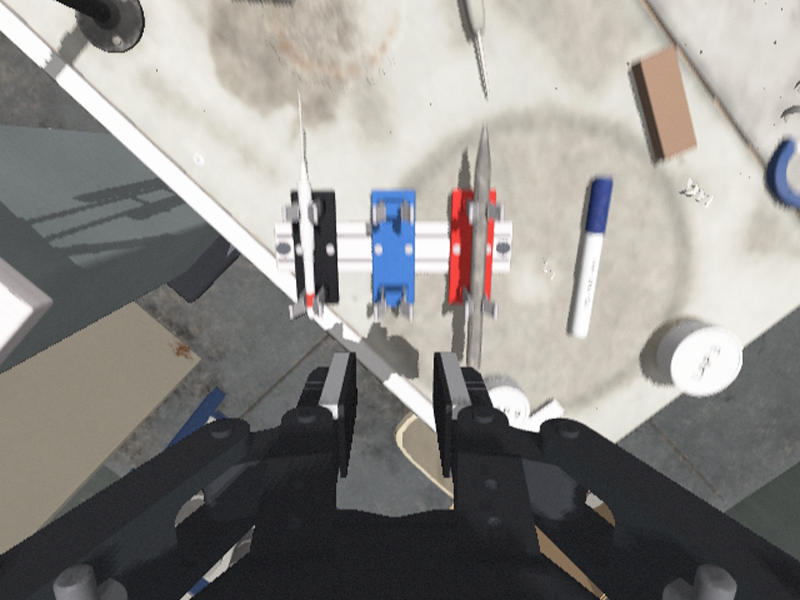

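View pics/t1.png

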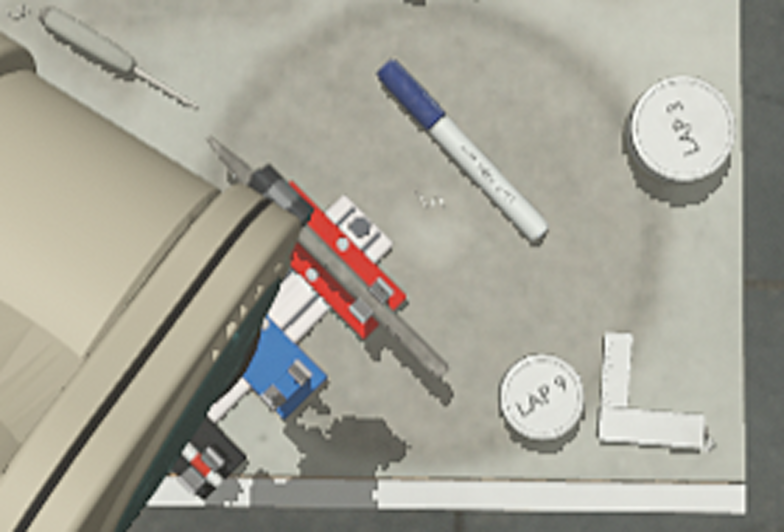

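```bash
python3 - <<'E'
import cv2
im=cv2.imread('pics/raw_w1.png')[70:300,205:425]; cv2.imwrite('pics/w1c.png',cv2.resize(im,None,fx=2.6,fy=2.6,interpolation=cv2.INTER_CUBIC))
im=cv2.imread('pics/raw_w1.png')[130:280,420:540]; cv2.imwrite('pics/w1m.png',cv2.resize(im,None,fx=4,fy=4,interpolation=cv2.INTER_CUBIC))
E
```

```text
(no output)
```

View pics/w1c.png

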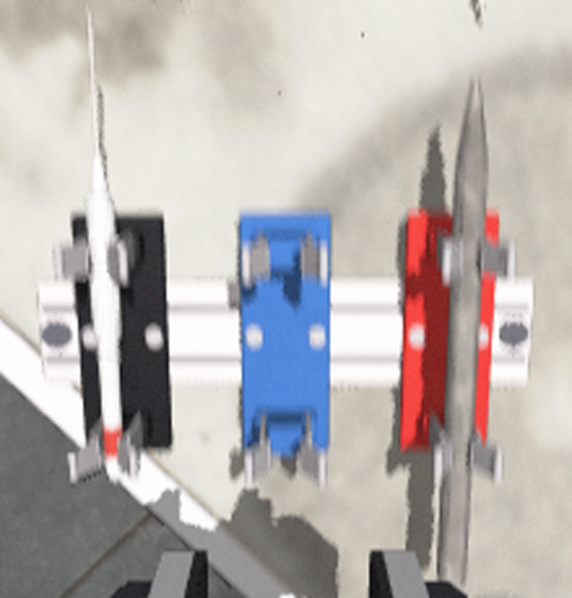

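View pics/w1m.png

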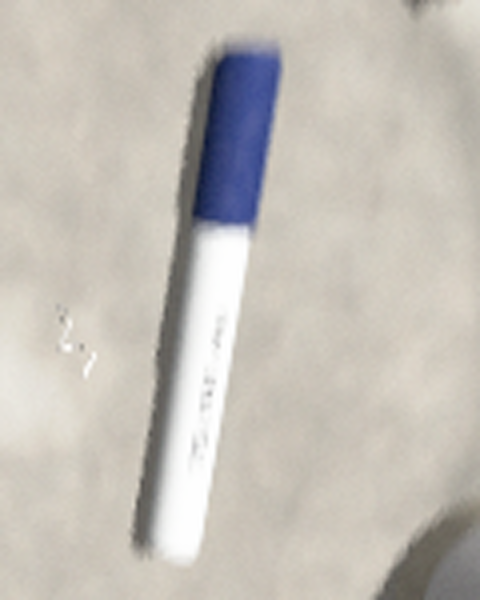

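```bash
cat > w1.py <<'E'
from h import *
class D(dict): pass
W=dict(fx=370.4570959347954,fy=370.4570959347954,cx=315.4940550949941,cy=233.90849505408417,position=np.array([459.78713669,-283.26350102,375.00293006]),orientation=np.array([2.85653216e+00,-1.49619550e-03,-7.72227075e-01]))
T=dict(fx=589.9436814241341,fy=589.9436814241341,cx=310.6819297048653,cy=228.87026546716984,position=np.array([403.85212309,-399.80361733,928.13680499]),orientation=np.array([-3.03113631,-0.0170816,-1.55649716]))
g=lambda u,v:(u/2.8+170,v/2.8+170)
k=lambda u,v:(u/2.6+205,v/2.6+70)
m=lambda u,v:(u/4+420,v/4+130)
LT=[((95,20,8),g(345,195)),((95,-20,8),g(392,243)),((-95,20,8),g(105,432)),((-95,-20,8),g(152,483))]
LW=[((95,20,8),k(532,278)),((95,-20,8),k(528,386)),((-95,20,8),k(38,281)),((-95,-20,8),k(43,383))]
E
python3 - <<'E'
from w1 import *
for V in ([(T,LT)],[(W,LW)],[(T,LT),(W,LW)]):
    q,r=fitrail(V,[410,-335,-.7]); print(q,np.degrees(q[2])); print(r.round(1).tolist())
def loc(P):
    e=P[:2]-q[:2]; c,s=np.cos(q[2]),np.sin(q[2]); return np.round([c*e[0]+s*e[1],-s*e[0]+c*e[1]],1)
for n,p,z in [('punchtip',k(475,78),43),('punchend',k(451,585),43),('pv nose',k(90,5),43),('pv gripstart',k(98,160),43),('pv shoulder',k(98,200),43),('pvband',k(112,445),48),('pvend',k(113,460),43),
 ('mkcap',m(248,45),7),('mkjoin',m(223,226),7),('mkend',m(177,555),7),('bluescrews',k(286,337),13),('blackscr',k(122,337),13),('redscr',k(450,337),13),('bluetop',k(286,213),13),('bluebot',k(286,455),13),
 ('blue clip far',k(286,240),68),('blue clip near',k(286,455),68),('red far',k(478,240),64),('red near',k(463,450),64),('black far',k(98,240),64),('black near',k(110,455),64)]:
    d=W; P=ray(d,*p,z); print(n,P.round(1),loc(P))
E
```

```text
[ 409.10493976 -335.5907373    -0.77380786] -44.33592463660447
[[0.5, -1.5], [1.7, -0.5], [-1.7, 0.5], [-0.4, 1.0]]
[ 410.84350397 -333.28808716   -0.77222497] -44.24523177792425
[[1.2, 1.1], [-0.1, -1.1], [-1.0, -0.0], [0.0, 0.1]]
[ 410.33223619 -333.86132649   -0.77491839] -44.39955312627086
[[-0.5, -2.2], [0.7, -1.2], [-2.9, -0.3], [-1.6, 0.2], [1.2, 2.1], [-0.2, -0.2], [-0.8, 0.5], [0.0, 0.6]]
punchtip [ 518.2 -311.4   43. ] [61.4 91.5]
punchend [ 392.9 -441.2   43. ] [ 62.7 -88.9]
pv nose [ 444.8 -209.4   43. ] [-62.5 113. ]
pv gripstart [ 411.5 -243.4   43. ] [-62.4  65.5]
pv shoulder [ 402.  -252.2   43. ] [-63.1  52.5]
pvband [ 343.8 -313.7   48. ] [-61.7 -32.2]
pvend [ 338.1 -318.3   43. ] [-62.5 -39.5]
mkcap [ 565.  -406.3    7. ] [161.2  56.5]
mkjoin [ 533.9 -437.3    7. ] [160.6  12.6]
mkend [ 471.4 -499.2    7. ] [159.3 -75.4]
bluescrews [ 410.5 -333.9   13. ] [0.2 0.1]
blackscr [ 365.8 -290.3   13. ] [-62.3  -0.1]
redscr [ 455.3 -377.6   13. ] [62.7  0.2]
bluetop [ 442.8 -300.8   13. ] [ 0.1 46.4]
bluebot [ 377.5 -367.8   13. ] [  0.3 -47.2]
blue clip far [ 439.6 -304.1   68. ] [ 0.1 41.8]
blue clip near [ 390.  -354.9   68. ] [  0.2 -29.3]
red far [ 483.1 -347.    64. ] [61.2 41.5]
red near [ 433.3 -396.5   64. ] [ 60.2 -28.7]
black far [ 396.5 -262.6   64. ] [-59.8  41.2]
black near [ 346.3 -314.2   64. ] [-59.5 -30.7]
```

```bash
python3 -m inch '{"travel":[[0.1,1.5,2],[0.1,3,4],[0.1,4.5,6],[0.1,6,8],[0.1,6.2,10],[0.1,6.2,12],[0.1,6.2,13],[0.1,6.2,14],[0.1,6.2,14],[0.1,6.2,14]],"twist":[0.2,0.2,0.2,0.2,0.2,0.2,0.2,0.2,0.2,0.2],"fingers":[2.6,2.6,2.6,2.6,2.6,2.6,2.6,2.6,2.6,2.6]}'
python3 - <<'E'
from h import *
d=shot('wrist','w2',None,1.25);d=shot('side','s2',(220,150,420,350),3); print(ctrl.read_state()['clock'])
E
```

```text
clock: 2.17
eef_pos: [453.9, -378.9, 116.6]
tool_rot: [3.141, 0.0, 0.795]
force: [0.2, 0.3, -0.4]
width: 26.1
2.2667
```

View pics/w2.png

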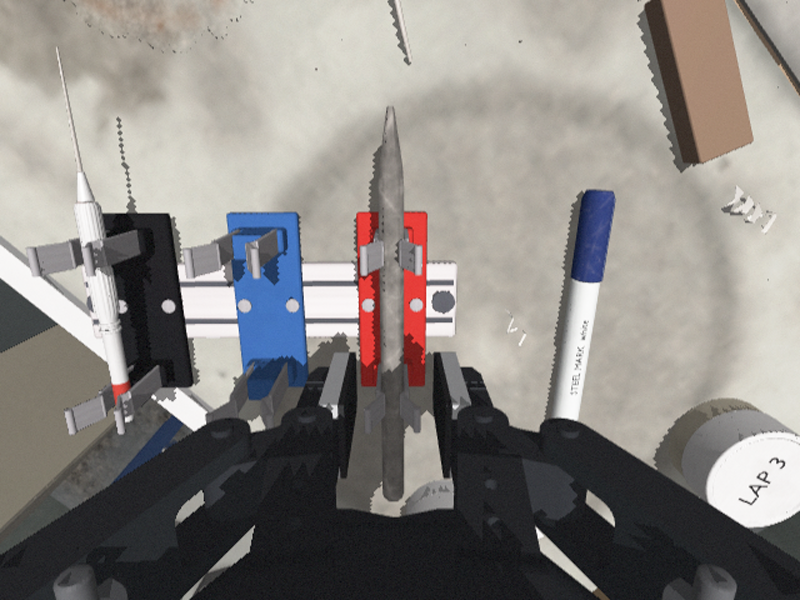

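View pics/s2.png

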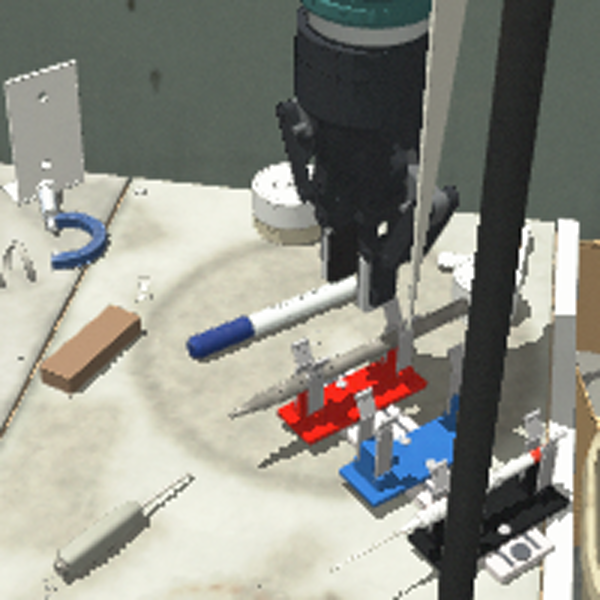

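```bash
python3 -m inch '{"travel":[[0,0,1.2],[0,0,2.4],[0,0,3.6],[0,0,4.8],[0,0,6],[0,0,6.7],[0,0,6.7],[0,0,6.7],[0,0,6.7],[0,0,6.7]],"twist":[0,0,0,0,0,0,0,0,0,0],"fingers":[2.6,2.6,2.6,2.6,2.6,2.6,2.6,2.6,2,1.6]}'
python3 - <<'E'
from h import *
d=shot('wrist','w3',None,1.25)
E
```

```text
clock: 3.1
eef_pos: [454.3, -379.1, 49.9]
tool_rot: [3.14, -0.0, 0.795]
force: [0.1, 0.3, -0.4]
width: 16.4
```

View pics/w3.png

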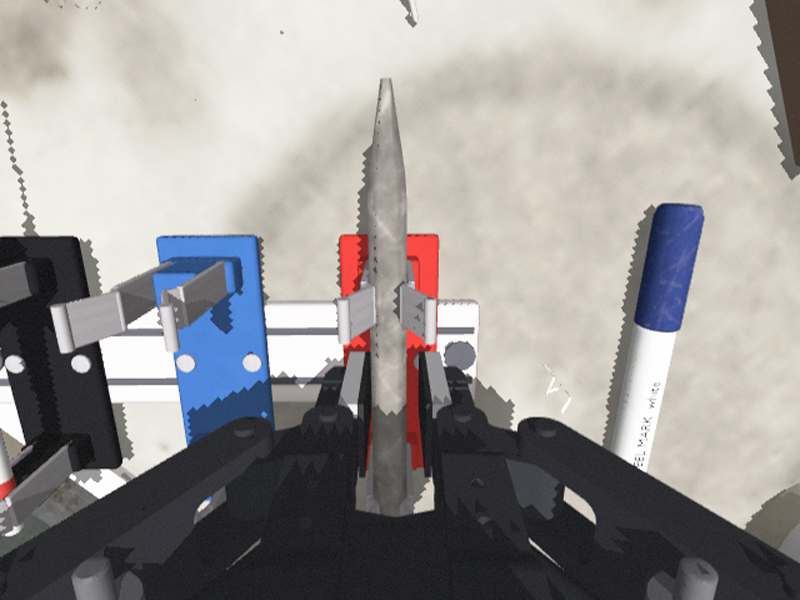

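```bash
python3 -m inch '{"travel":[[0,0,0],[0,0,0],[0,0,0],[0,0,0],[0,0,0],[0,0,0],[0,0,0],[0,0,0],[0,0,0],[0,0,0]],"twist":[0,0,0,0,0,0,0,0,0,0],"fingers":[0.5,0.5,0.5,0.5,0.5,0.5,0.5,0.5,0.5,0.5]}'
python3 - <<'E'
from h import *
s=ctrl.read_state(); M=R.from_euler('xyz',s['tool_rot']).as_matrix(); print(M.T@s['force'],s['torque'])
E
```

```text
clock: 3.98
eef_pos: [453.9, -378.7, 50.1]
tool_rot: [3.141, -0.0, 0.795]
force: [-1.1, 1.5, 5.2]
width: 8.6
[ 0.33231387 -1.82468188 -5.19437606] [0.33268942 0.327728   0.03691503]
```

```bash
python3 -m inch '{"travel":[[0,0,-0.5],[0,0,-1],[0,0,-1.5],[0,0,-2],[0,0,-3],[0,0,-4],[0,0,-5],[0,0,-6],[0,0,-6],[0,0,-6]],"twist":[0,0,0,0,0,0,0,0,0,0],"fingers":[0.5,0.5,0.5,0.5,0.5,0.5,0.5,0.5,0.5,0.5]}'
python3 - <<'E'
from h import *
d=shot('wrist','w4',None,1.25)
d=shot('side','s4',(220,150,420,350),3)
E
```

```text
clock: 4.82
eef_pos: [454.4, -379.2, 110.5]
tool_rot: [3.139, -0.0, 0.795]
force: [-0.7, 0.1, -1.2]
width: 8.6
```

View pics/w4.png

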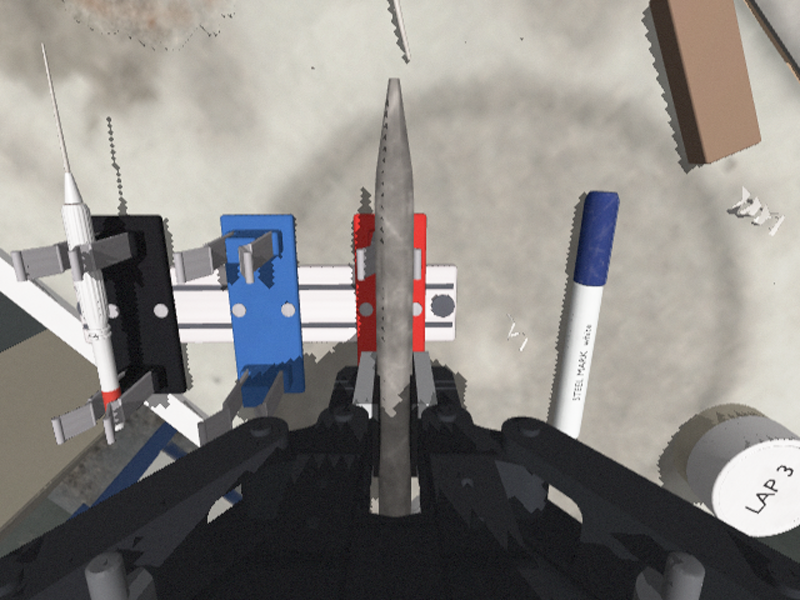

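View pics/s4.png

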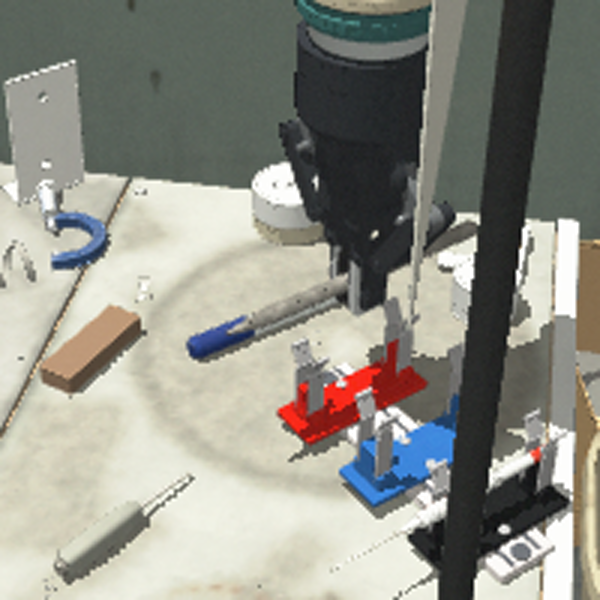

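```bash
python3 -m inch '{"travel":[[0,-2,0],[0,-4,0],[0,-6,0],[0,-6.25,0],[0,-6.25,1],[0,-6.25,2],[0,-6.25,3],[0,-6.25,4],[0,-6.25,5],[0,-6.25,5.5]],"twist":[0,0,0,0,0,0,0,0,0,0],"fingers":[0.5,0.5,0.5,0.5,0.5,0.5,0.5,0.5,0.5,0.5]}'
python3 - <<'E'
from h import *
d=shot('wrist','w5',None,1.25)
E
```

```text
clock: 5.75
eef_pos: [408.8, -334.7, 52.2]
tool_rot: [-3.139, 0.0, 0.795]
force: [0.5, 0.3, -0.2]
width: 8.4
```

View pics/w5.png

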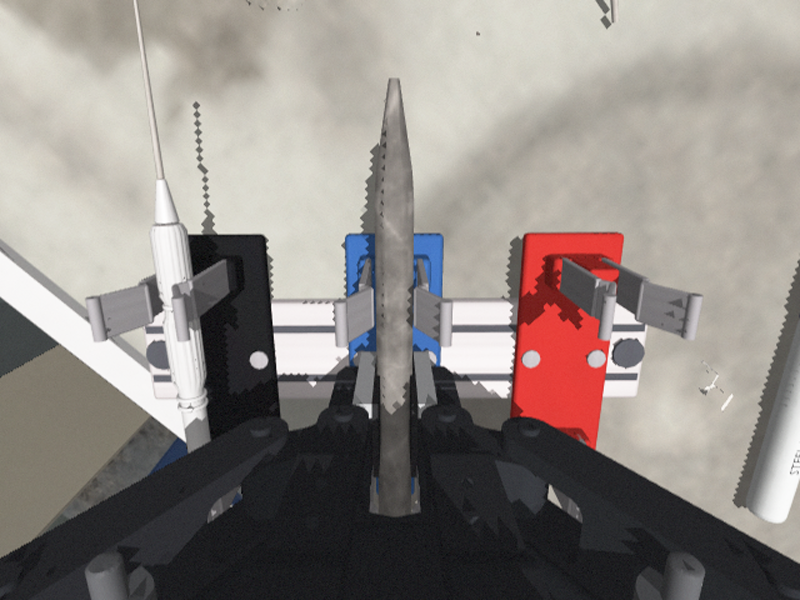

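```bash
python3 -m inch '{"travel":[[0,0,0.15],[0,0,0.15],[0,0,0.15],[0,0,0.15],[0,0,0.15],[0,0,-1.5],[0,0,-3],[0,0,-4.5],[0,0,-6],[0,0,-6]],"twist":[0,0,0,0,0,0,0,0,0,0],"fingers":[0.5,2.6,2.6,2.6,2.6,2.6,2.6,2.6,2.6,2.6]}'
python3 - <<'E'
from h import *
d=shot('wrist','w6',None,1.25)
E
```

```text
clock: 6.63
eef_pos: [410.7, -336.1, 117.2]
tool_rot: [3.136, -0.001, 0.794]
force: [0.3, -0.1, 0.4]
width: 25.9
```

View pics/w6.png

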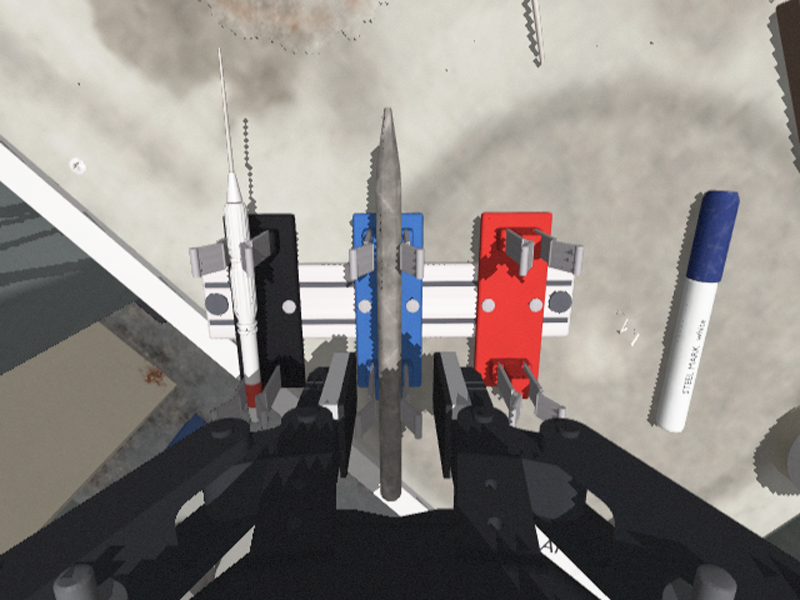

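```bash
python3 -m inch '{"travel":[[0.6,-2,0],[0.6,-4,0],[0.6,-6,0],[0.6,-6.2,0],[0.6,-6.2,0],[0.6,-6.2,1.5],[0.6,-6.2,3],[0.6,-6.2,4.5],[0.6,-6.2,5.5],[0.6,-6.2,5.5]],"twist":[0,0,0,0,0,0,0,0,0,0],"fingers":[2.6,2.6,2.6,2.6,2.6,2.6,2.6,2.6,2.6,2.6]}'
python3 - <<'E'
from h import *
d=shot('wrist','w7',None,1.25)
E
```

```text
clock: 7.52
eef_pos: [369.0, -287.3, 57.4]
tool_rot: [-3.139, 0.0, 0.795]
force: [-0.7, -0.1, -0.2]
width: 26.2
```

View pics/w7.png

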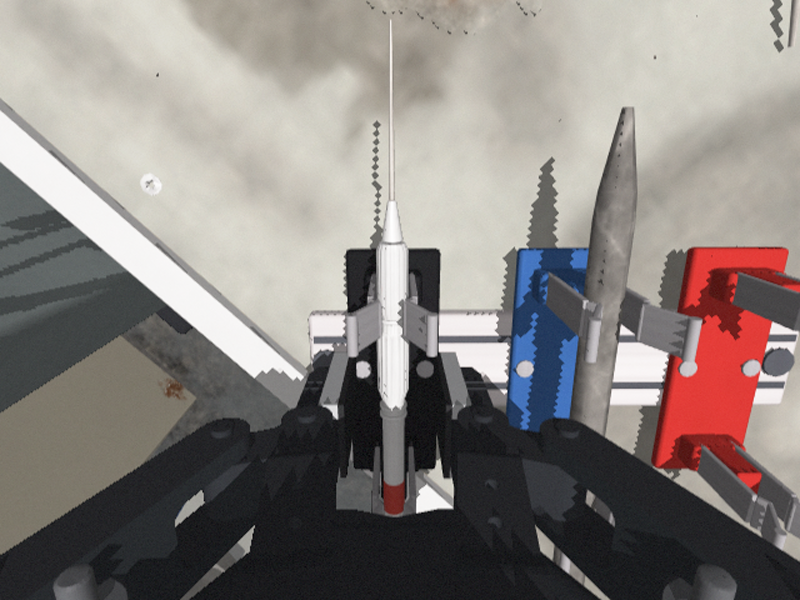

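```bash
python3 - <<'E'
from h import *
d=shot('wrist'); q=[410.3,-334.0,-.7745]; c,s=np.cos(q[2]),np.sin(q[2])
for u,v in [(391,20),(392,200),(393,243),(394,514)]:
    P=ray(d,u/1.25,v/1.25,43); e=P[:2]-q[:2]; print((c*e[0]+s*e[1]).round(1),(-s*e[0]+c*e[1]).round(1))
E
python3 -m inch '{"travel":[[0,0,0.4],[0,0,0.75],[0,0,0.75],[0,0,0.75],[0,0,0.75],[0,0,0.75],[0,0,0.75],[0,0,0.75],[0,0,0.75],[0,0,0.75]],"twist":[0,0,0,0,0,0,0,0,0,0],"fingers":[2.6,2.2,1.6,0.5,0.5,0.5,0.5,0.5,0.5,0.5]}'
```

```text
-62.3 110.1
-62.3 64.6
-62.1 52.3
-62.2 -43.5
clock: 8.45
eef_pos: [369.1, -287.2, 52.0]
tool_rot: [-3.142, 0.0, 0.795]
force: [-0.4, -0.0, 4.9]
width: 8.3
```

```bash
python3 -m inch '{"travel":[[0,0,-0.5],[0,0,-1],[0,0,-1.5],[0,0,-2],[0,0,-3],[0,0,-4],[0,0,-5],[0,0,-6],[0,0,-6],[0,0,-6]],"twist":[0,0,0,0,0,0,0,0,0,0],"fingers":[0.5,0.5,0.5,0.5,0.5,0.5,0.5,0.5,0.5,0.5]}'
python3 - <<'E'
from h import *
d=shot('wrist','w8',None,1.25)
q=[410.3,-334.0,-.7745]; c,s=np.cos(q[2]),np.sin(q[2])
p=ctrl.read_state()['eef_pos']; e=p[:2]-q[:2]; print((c*e[0]+s*e[1]).round(1),(-s*e[0]+c*e[1]).round(1))
E
```

```text
clock: 9.28
eef_pos: [369.9, -287.8, 113.1]
tool_rot: [3.139, -0.001, 0.794]
force: [0.3, -0.4, -0.7]
width: 8.1
-61.6 4.7
```

View pics/w8.png

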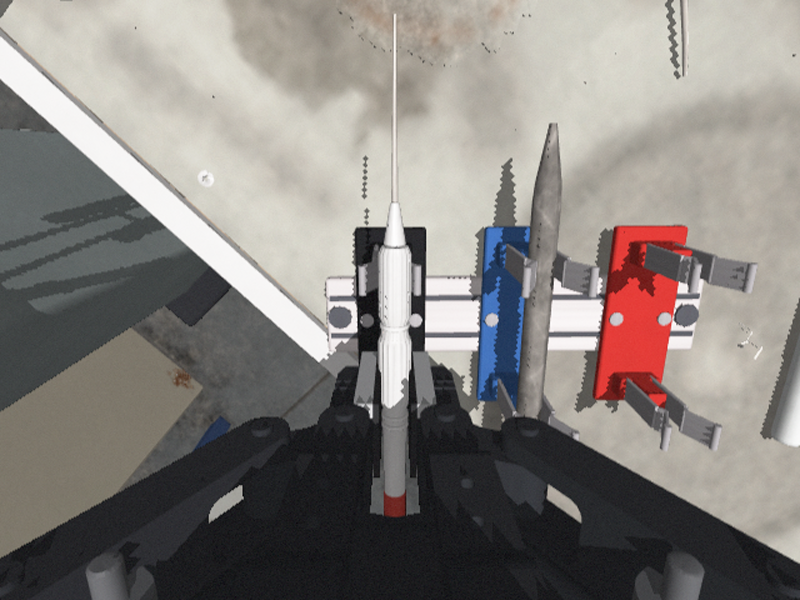

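```bash
python3 -m inch '{"travel":[[-0.1,2.5,0],[-0.2,5,0],[-0.3,7.5,0],[-0.4,10,0],[-0.4,12,0],[-0.4,12.4,0],[-0.4,12.4,1],[-0.4,12.4,2],[-0.4,12.4,2],[-0.4,12.4,2]],"twist":[0,0,0,0,0,0,0,0,0,0],"fingers":[0.5,0.5,0.5,0.5,0.5,0.5,0.5,0.5,0.5,0.5]}'
python3 - <<'E'
from h import *
d=shot('wrist','w9',None,1.25);print(d['position'],d['orientation'])
q=[410.3,-334.0,-.7745]; c,s=np.cos(q[2]),np.sin(q[2])
p=ctrl.read_state()['eef_pos']; e=p[:2]-q[:2]; print((c*e[0]+s*e[1]).round(1),(-s*e[0]+c*e[1]).round(1))
E
```

```text
clock: 10.17
eef_pos: [453.2, -375.3, 90.4]
tool_rot: [-3.137, 0.001, 0.795]
force: [-0.5, -0.2, -1.0]
width: 7.9
[ 504.00407479 -324.41694248  208.72052768] [ 2.85599218  0.0035363  -0.77752929]
60.3 0.6
```

View pics/w9.png

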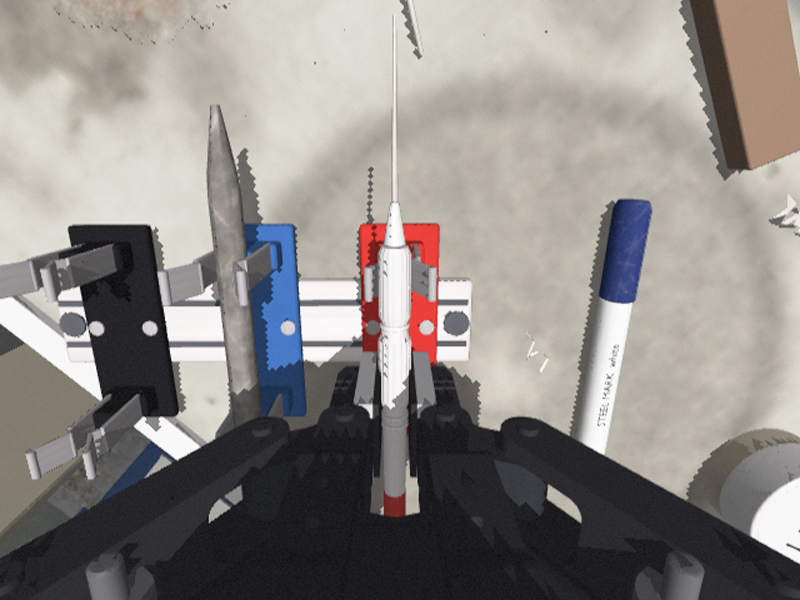

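```bash
cat >> h.py <<'E'
def rp():
    q=[410.3,-334.0,-.7745]; c,s=np.cos(q[2]),np.sin(q[2])
    st=ctrl.read_state();p=st['eef_pos']; e=p[:2]-q[:2]; print('rail',(c*e[0]+s*e[1]).round(1),(-s*e[0]+c*e[1]).round(1),p[2].round(1),st['clock'],'qd',abs(st['qd']).max().round(3))
E
python3 - <<'E'
from h import *
rp()
for i in range(2): shot('wrist','w10',None,1.25); rp()
E
```

```text
rail 60.3 0.6 91.1 10.2167 qd 0.019
rail 61.0 0.6 91.6 10.2667 qd 0.013
rail 61.5 0.6 91.9 10.3167 qd 0.011
```

```bash
python3 -m inch '{"travel":[[0,0,0],[0,0,0],[0,0,0.3],[0,0,0.6],[0,0,0.9],[0,0,1.1],[0,0,1.1],[0,0,1.1],[0,0,1.1],[0,0,1.1]],"twist":[0,0,0,0,0,0,0,0,0,0],"fingers":[0.5,0.5,0.5,0.5,0.5,0.5,0.5,0.5,0.5,0.5]}'
python3 - <<'E'
from h import *
rp()
d=shot('wrist','w11',None,1.25);rp()
E
```

```text
clock: 11.15
eef_pos: [455.0, -377.0, 80.9]
tool_rot: [3.141, -0.0, 0.795]
force: [0.3, 0.7, -1.5]
width: 8.3
rail 62.1 0.5 80.9 11.15 qd 0.003
rail 62.1 0.5 81.0 11.2 qd 0.002
```

View pics/w11.png

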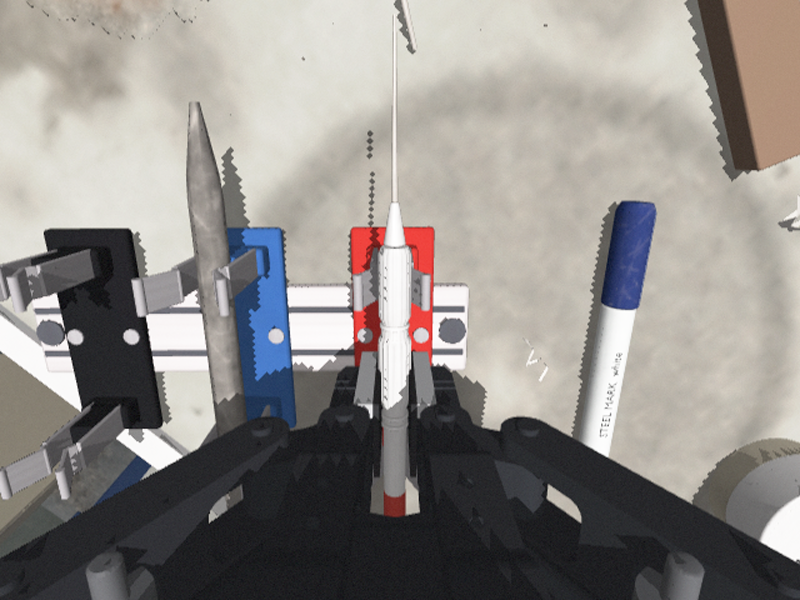

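```bash
python3 -m inch '{"travel":[[0,0,0.4],[0,0,0.8],[0,0,1.2],[0,0,1.6],[0,0,2.0],[0,0,2.4],[0,0,2.8],[0,0,3.1],[0,0,3.1],[0,0,3.1]],"twist":[0,0,0,0,0,0,0,0,0,0],"fingers":[0.5,0.5,0.5,0.5,0.5,0.5,0.5,0.5,0.5,0.5]}'
python3 - <<'E'
from h import *
rp()
d=shot('wrist','w12',None,1.25);rp()
d=shot('side','s12',(220,150,420,350),3);print(ctrl.read_state()['force'])
E
```

```text
clock: 12.03
eef_pos: [454.8, -376.9, 51.9]
tool_rot: [-3.142, 0.0, 0.795]
force: [-4.8, 4.2, 22.3]
width: 8.3
rail 61.8 0.5 51.9 12.0333 qd 0.002
rail 61.8 0.5 51.9 12.0833 qd 0.001
[-5.4387104   3.83445576 22.36262767]
```

View pics/w12.png

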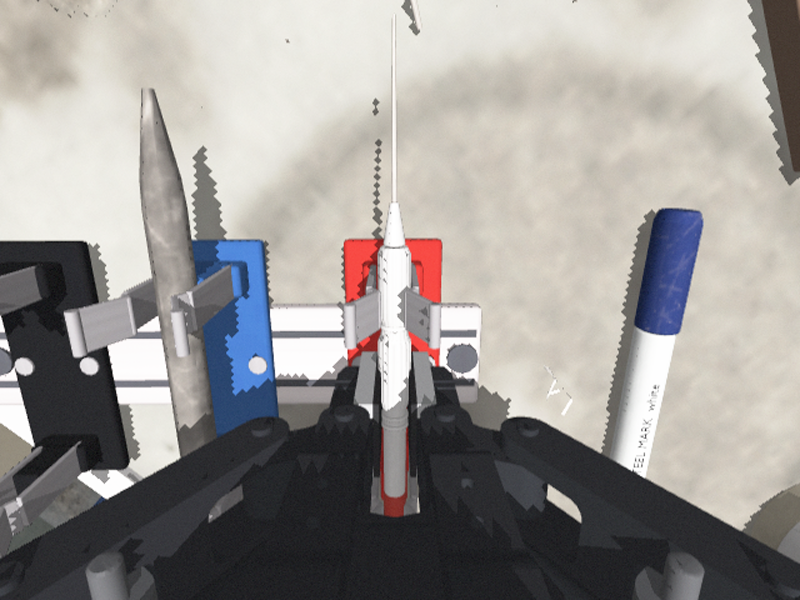

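View pics/s12.png

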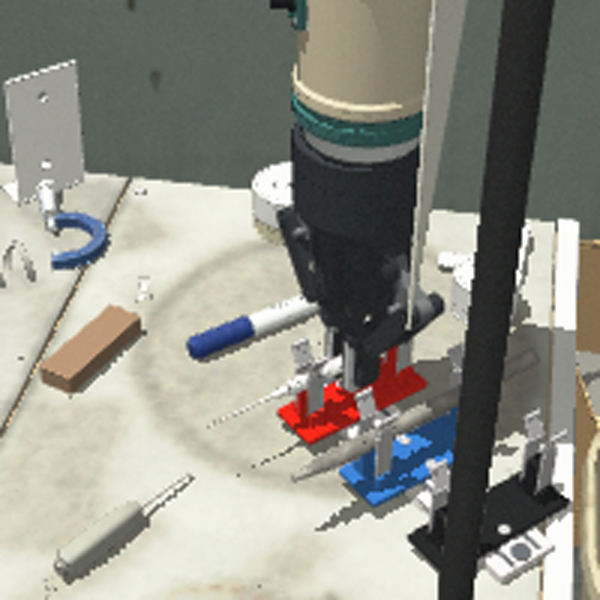

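```bash
python3 -m inch '{"travel":[[0,0,-0.1],[0,0,-0.2],[0,0,-0.2],[0,0,-0.2],[0,0,-0.2],[0,0,-1.5],[0,0,-3],[0,0,-4.5],[0,0,-6],[0,0,-6.5]],"twist":[0,0,0,0,0,0,0,0,0,0],"fingers":[0.5,2.6,2.6,2.6,2.6,2.6,2.6,2.6,2.6,2.6]}'
python3 - <<'E'
from h import *
d=shot('wrist','w13',None,1.25);rp()
E
```

```text
clock: 12.97
eef_pos: [456.0, -377.9, 117.5]
tool_rot: [3.138, -0.001, 0.795]
force: [0.6, -0.2, 0.8]
width: 25.9
rail 63.5 0.6 117.5 13.0167 qd 0.035
```

View pics/w13.png

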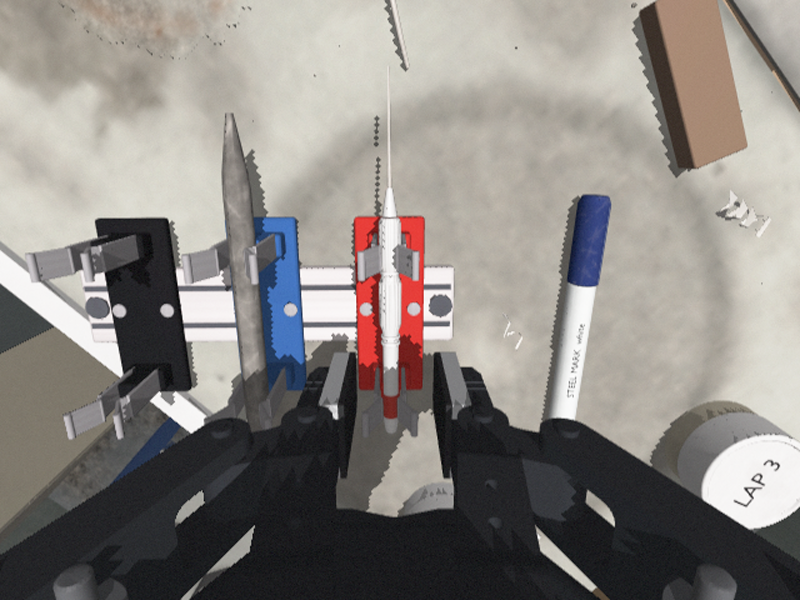

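```bash
python3 -m inch '{"travel":[[-0.2,-2,0],[-0.2,-4,0],[-0.2,-6,0],[-0.2,-6.25,0],[-0.2,-6.25,0],[-0.2,-6.25,1.5],[-0.2,-6.25,3],[-0.2,-6.25,4.5],[-0.2,-6.25,5],[-0.2,-6.25,5]],"twist":[0,0,0,0,0,0,0,0,0,0],"fingers":[2.6,2.6,2.6,2.6,2.6,2.6,2.6,2.6,2.6,2.6]}'
python3 - <<'E'
from h import *
d=shot('wrist','w14',None,1.25);rp()
for u,v in [(390,80)]: pass
E
```

```text
clock: 13.85
eef_pos: [409.0, -334.8, 63.5]
tool_rot: [-3.14, 0.0, 0.795]
force: [-0.1, 0.4, 0.1]
width: 25.8
rail -0.0 -1.4 64.3 13.9 qd 0.026
```

View pics/w14.png

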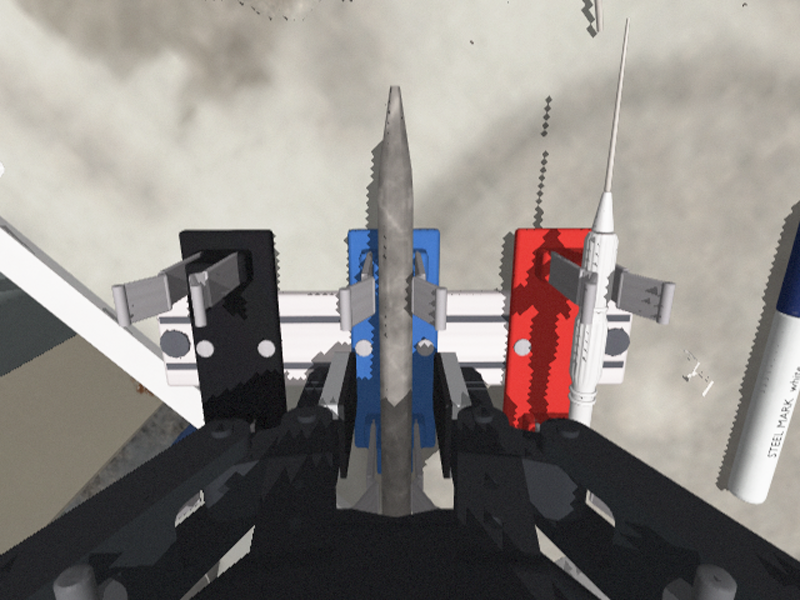

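```bash
python3 -m inch '{"travel":[[0,0,0.5],[0,0,1],[0,0,1.3],[0,0,1.3],[0,0,1.3],[0,0,1.3],[0,0,1.3],[0,0,1.3],[0,0,1.3],[0,0,1.3]],"twist":[0,0,0,0,0,0,0,0,0,0],"fingers":[2.6,2.6,1.8,0.5,0.5,0.5,0.5,0.5,0.5,0.5]}'
python3 -m inch '{"travel":[[0,0,-1],[0,0,-2],[0,0,-3],[0,0,-4],[0,0,-5],[0,0,-6],[0,0,-6],[0,0,-6],[0,0,-6],[0,0,-6]],"twist":[0,0,0,0,0,0,0,0,0,0],"fingers":[0.5,0.5,0.5,0.5,0.5,0.5,0.5,0.5,0.5,0.5]}'
python3 - <<'E'
from h import *
d=shot('wrist','w15',None,1.25);rp()
q=[410.3,-334.0,-.7745]; c,s=np.cos(q[2]),np.sin(q[2])
E
```

```text
clock: 14.73
eef_pos: [408.9, -334.6, 51.9]
tool_rot: [3.142, -0.0, 0.795]
force: [-0.4, -0.8, -1.0]
width: 8.6
clock: 15.57
eef_pos: [408.5, -334.4, 111.4]
tool_rot: [-3.141, 0.0, 0.795]
force: [0.0, -0.1, -1.1]
width: 8.4
rail -1.0 -1.5 111.2 15.6167 qd 0.003
```

View pics/w15.png

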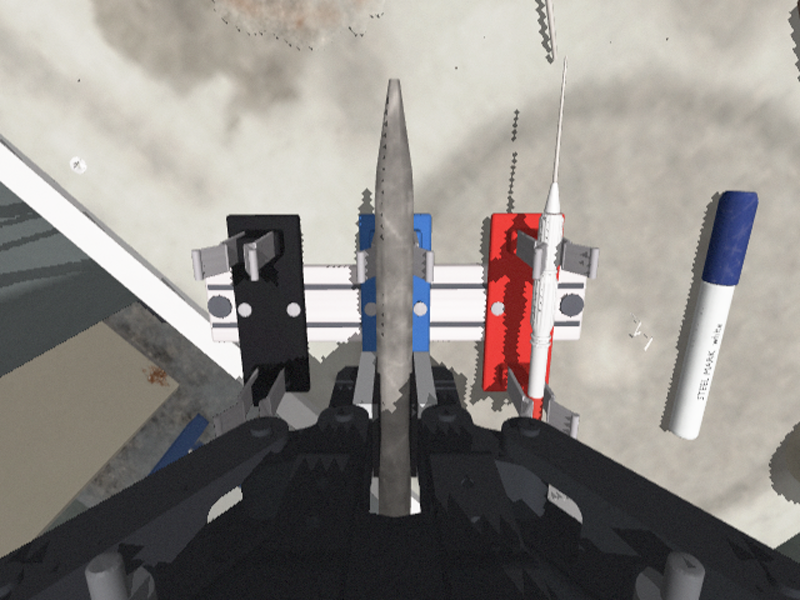

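```bash
python3 -m inch '{"travel":[[0,-2,0],[0,-4,0],[0,-6,0],[0,-6.13,0],[0,-6.13,1],[0,-6.13,2],[0,-6.13,3],[0,-6.13,3],[0,-6.13,3],[0,-6.13,3]],"twist":[0,0,0,0,0,0,0,0,0,0],"fingers":[0.5,0.5,0.5,0.5,0.5,0.5,0.5,0.5,0.5,0.5]}'
python3 - <<'E'
from h import *
rp();d=shot('wrist');rp();d=shot('wrist');rp();d=shot('wrist','w16',None,1.25)
E
```

```text
clock: 16.45
eef_pos: [365.3, -291.7, 81.8]
tool_rot: [-3.141, -0.0, 0.795]
force: [0.0, 0.1, -0.8]
width: 8.5
rail -61.7 -1.3 81.8 16.45 qd 0.011
rail -61.5 -1.3 82.0 16.5 qd 0.008
rail -61.5 -1.3 82.1 16.55 qd 0.005
```

View pics/w16.png

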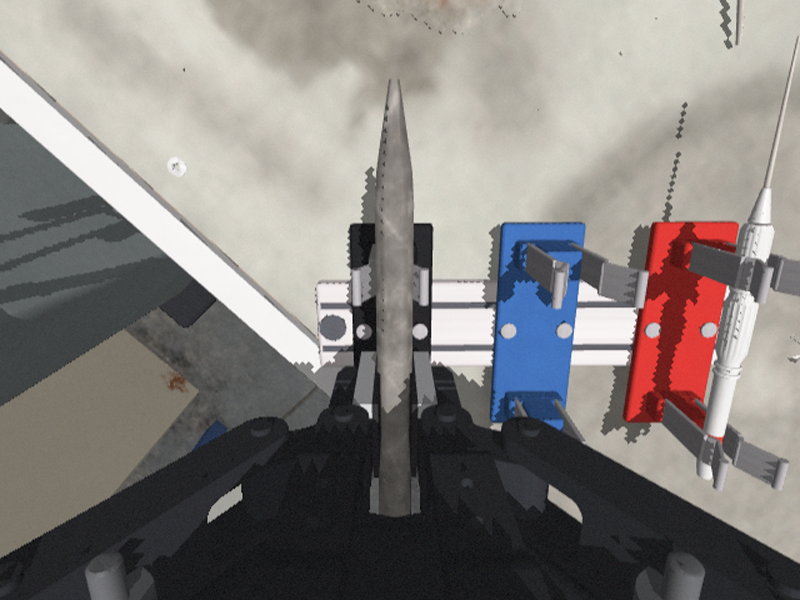

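```bash
python3 -m inch '{"travel":[[0,-0.07,0.3],[0,-0.07,0.7],[0,-0.07,1.1],[0,-0.07,1.5],[0,-0.07,1.9],[0,-0.07,2.3],[0,-0.07,2.7],[0,-0.07,3.1],[0,-0.07,3.25],[0,-0.07,3.25]],"twist":[0,0,0,0,0,0,0,0,0,0],"fingers":[0.5,0.5,0.5,0.5,0.5,0.5,0.5,0.5,0.5,0.5]}'
python3 - <<'E'
from h import *
rp()
d=shot('wrist','w17',None,1.25);rp()
E
```

```text
clock: 17.43
eef_pos: [364.6, -291.1, 51.1]
tool_rot: [3.141, 0.0, 0.795]
force: [-3.4, 3.6, 29.7]
width: 8.7
rail -62.6 -1.3 51.1 17.4333 qd 0.032
rail -62.6 -1.3 51.1 17.4833 qd 0.01
```

View pics/w17.png

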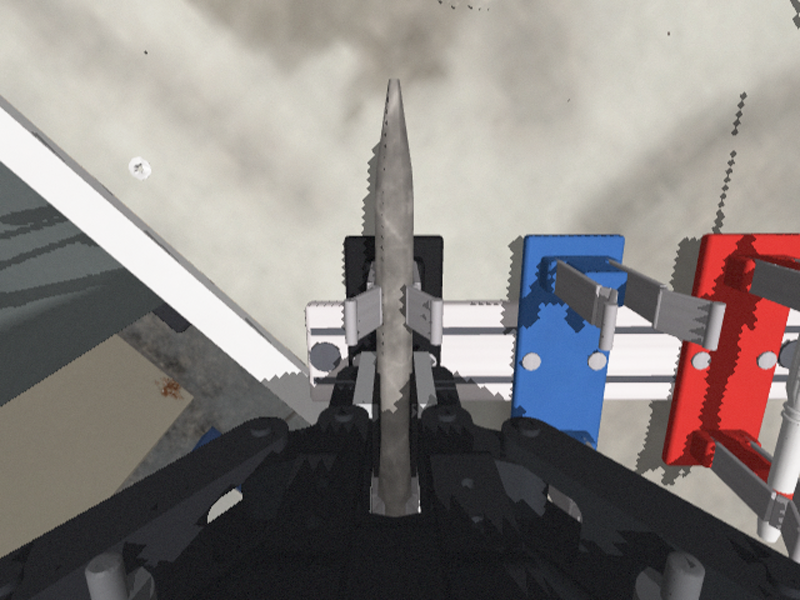

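```bash
python3 -m inch '{"travel":[[0,0,-0.2],[0,0,-0.2],[0,0,-0.2],[0,0,-0.2],[0,0,-0.2],[0,0,-2],[0,0,-4],[0,0,-6],[0,0,-8],[0,0,-8]],"twist":[0,0,0,0,0,0,0,0,0,0],"fingers":[0.5,2.6,2.6,2.6,2.6,2.6,2.6,2.6,2.6,2.6]}'
python3 -m inch '{"travel":[[-0.3,3.5,0],[-0.6,7,0],[-1,10.5,0],[-1.5,14,0],[-2,17.5,0],[-2.5,20,0],[-3,22,0],[-3,22,0],[-3,22,0],[-3,22,0]],"twist":[0,0,0,0,0,0,0,0,0,0],"fingers":[2.6,2.6,2.6,2.6,2.6,3,3,3,3,3]}'
python3 - <<'E'
from h import *
rp()
d=shot('wrist','w18',None,1.25);rp();print(d['position'],d['orientation'])
E
```

```text
clock: 18.32
eef_pos: [366.1, -292.3, 131.9]
tool_rot: [3.136, -0.001, 0.794]
force: [1.0, -0.7, 0.4]
width: 26.0
clock: 19.15
eef_pos: [499.8, -465.4, 127.9]
tool_rot: [-3.139, -0.0, 0.795]
force: [-0.5, -0.6, -0.8]
width: 30.0
rail 155.9 -31.4 127.9 19.15 qd 0.018
rail 155.8 -31.1 128.4 19.2 qd 0.013
[ 550.4867649  -414.54120061  246.33672584] [ 2.85659808e+00  2.13988029e-03 -7.77788755e-01]
```

View pics/w18.png

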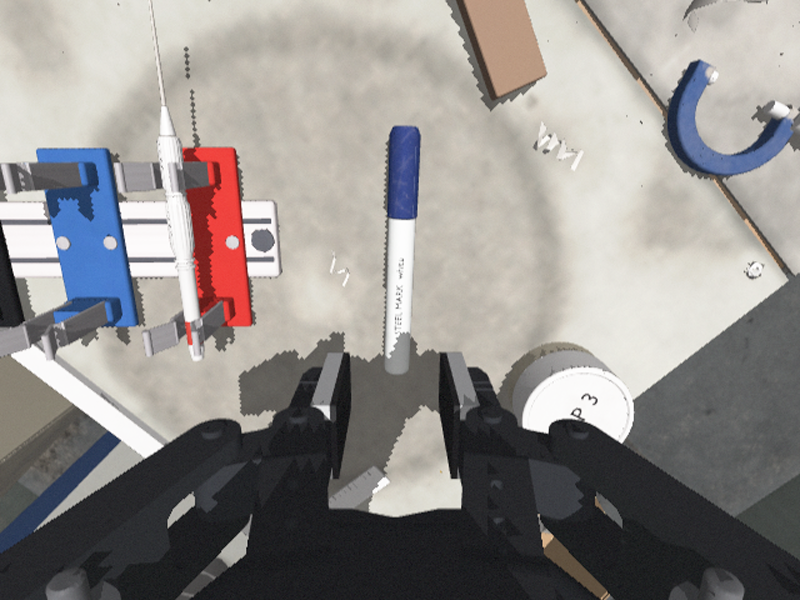

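```bash
python3 - <<'E'
from h import *
d=shot('wrist');rp()
q=[410.3,-334.0,-.7745]; c,s=np.cos(q[2]),np.sin(q[2])
for n,u,v,z in [('cap',405.5,126,10),('join',402,217,7),('joinT',402,217,14),('end',397,372,7)]:
    P=ray(d,u/1.25,v/1.25,z); e=P[:2]-q[:2]; print(n,(c*e[0]+s*e[1]).round(1),(-s*e[0]+c*e[1]).round(1))
E
```

```text
rail 156.0 -31.1 128.8 19.25 qd 0.008
cap 161.4 54.9
join 159.8 10.9
joinT 159.7 11.8
end 157.1 -76.7
```

```bash
python3 -m inch '{"travel":[[-0.1,0.15,1],[-0.1,0.15,2],[-0.1,0.15,3],[-0.1,0.15,4],[-0.1,0.15,5],[-0.1,0.15,6],[-0.1,0.15,6.5],[-0.1,0.15,6.5],[-0.1,0.15,6.5],[-0.1,0.15,6.5]],"twist":[1.9,1.9,1.9,1.9,1.9,1.9,1.9,1.9,1.9,1.9],"fingers":[3,3,3,3,3,3,3,3,3,3]}'
python3 - <<'E'
from h import *
rp()
d=shot('wrist','w19',None,1.25);rp()
d=shot('side','s19',(220,150,420,350),3)
E
```

```text
clock: 20.08
eef_pos: [501.4, -468.8, 64.7]
tool_rot: [3.141, -0.0, 0.761]
force: [-0.3, -0.7, 0.1]
width: 29.8
rail 159.3 -32.7 64.7 20.0833 qd 0.008
rail 159.5 -32.6 65.0 20.1333 qd 0.003
```

View pics/w19.png

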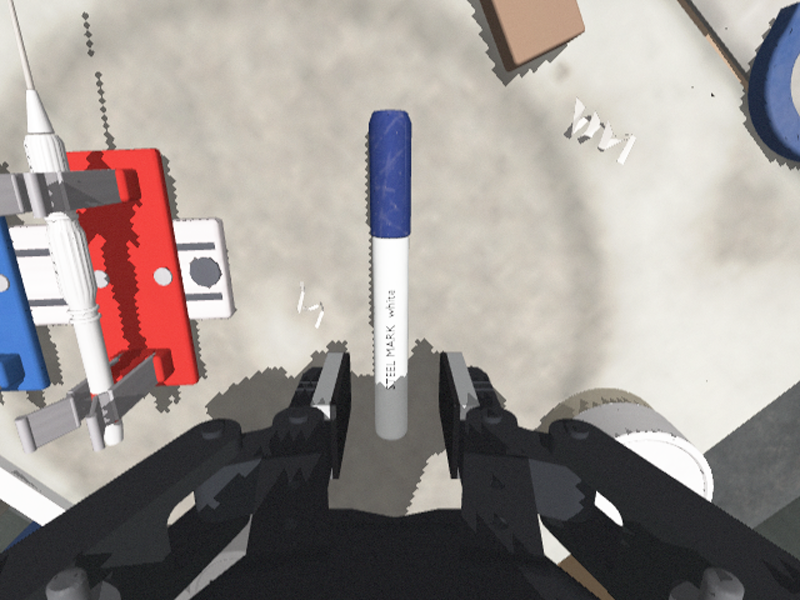

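View pics/s19.png

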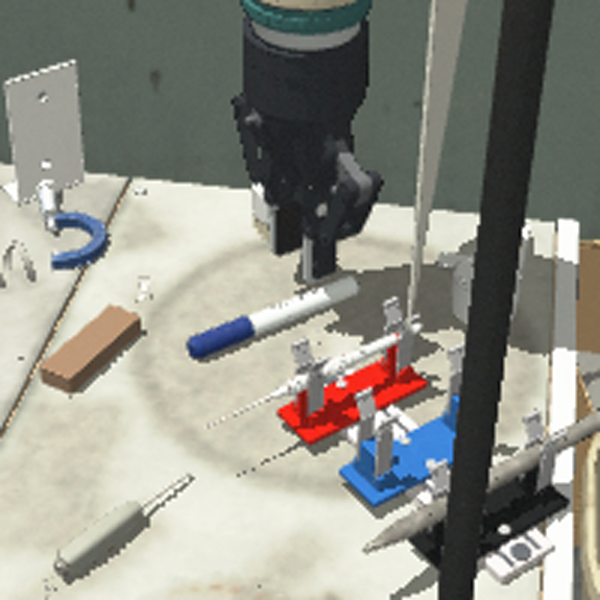

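```bash
python3 -m inch '{"travel":[[0,-0.1,1],[0,-0.1,2],[0,-0.1,3],[0,-0.1,3.6],[0,-0.1,3.6],[0,-0.1,3.6],[0,-0.1,3.6],[0,-0.1,3.6],[0,-0.1,3.6],[0,-0.1,3.6]],"twist":[0,0,0,0,0,0,0,0,0,0],"fingers":[3,3,3,3,3,2.4,1.8,0.9,0.9,0.9]}'
python3 -m inch '{"travel":[[0,0,0],[0,0,0],[0,0,0],[0,0,0],[0,0,-2],[0,0,-4],[0,0,-6],[0,0,-8],[0,0,-8],[0,0,-8]],"twist":[0,0,0,0,0,0,0,0,0,0],"fingers":[0.9,0.9,0.9,0.9,0.9,0.9,0.9,0.9,0.9,0.9]}'
python3 - <<'E'
from h import *
rp()
d=shot('wrist','w20',None,1.25);rp()
d=shot('side','s20',(220,150,420,350),3)
E
```

```text
clock: 21.02
eef_pos: [500.6, -468.0, 28.8]
tool_rot: [3.141, -0.0, 0.761]
force: [-0.5, -0.5, 0.9]
width: 12.2
clock: 21.85
eef_pos: [500.8, -468.2, 109.3]
tool_rot: [3.14, -0.0, 0.761]
force: [-0.3, 0.4, -0.1]
width: 12.0
rail 158.5 -32.6 109.3 21.85 qd 0.035
rail 157.5 -32.8 108.0 21.9 qd 0.023
```

View pics/w20.png

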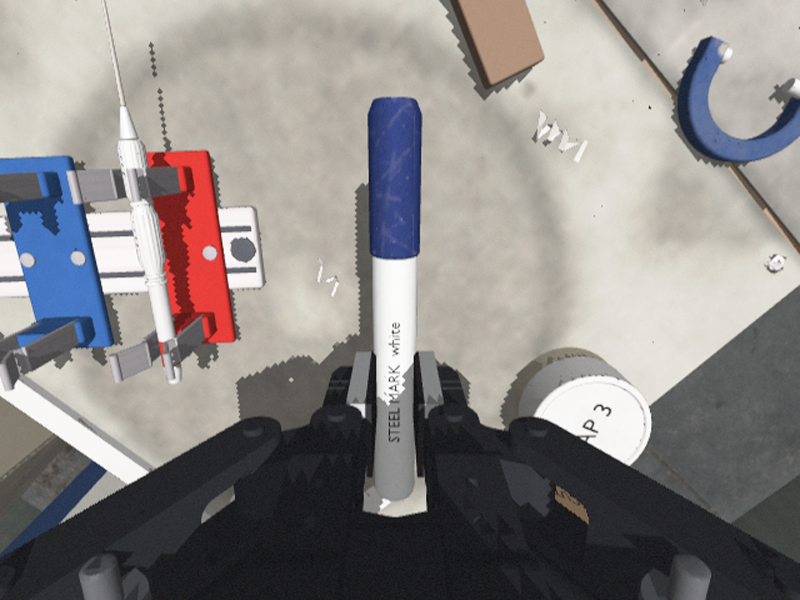

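View pics/s20.png

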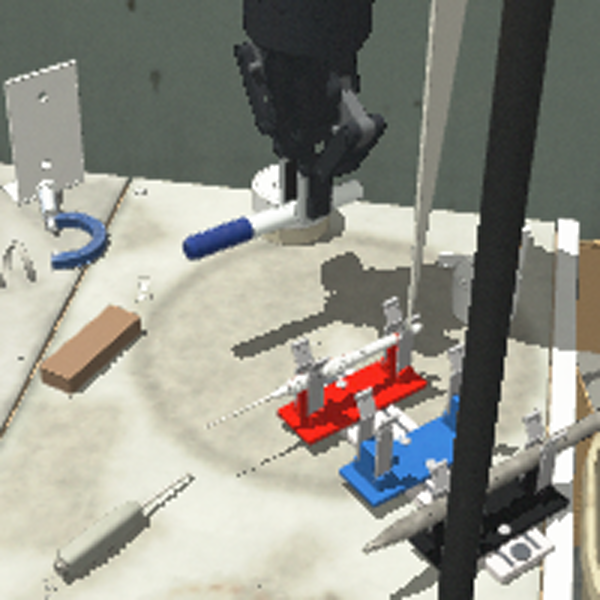

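```bash
python3 - <<'E'
from h import *
d=shot('wrist');rp();
st=ctrl.read_state();M=R.from_euler('xyz',st['tool_rot']).as_matrix();zt=st['eef_pos'][2]
for n,u,v,z in [('cap',396,98,0),('join',396,257,0),('joinTop',396,257,7),('end',395,498,0)]:
    P=ray(d,u/1.25,v/1.25,zt-21.8+z); print(n,(M.T@(P-st['eef_pos'])).round(1))
E
```

```text
rail 156.8 -32.8 106.9 22.0 qd 0.006
cap [87.7  1.  21.8]
join [42.1  1.  21.8]
joinTop [43.6  0.9 14.8]
end [-47.2   0.5  21.8]
```

```bash
python3 - <<'E'
from h import *
q=[410.3,-334.0,-.7745]; c,s=np.cos(q[2]),np.sin(q[2])
x,y=-0.3,1.0
rp();print(rel([q[0]+c*x-s*y,q[1]+s*x+c*y,120]),np.degrees(ctrl.read_state()['tool_rot'][2]-.796))
E
```

```text
rail 156.8 -32.8 106.9 22.0 qd 0.006
[  2.83108818 -15.82189243  -1.27348544] -1.9745058709911147
```

```bash
python3 -m inch '{"travel":[[0.2,-1,-0.8],[0.7,-4,-1.2],[1.2,-7,-1.2],[1.8,-10,-1.2],[2.4,-13,-1.2],[2.8,-15,-1.2],[2.8,-15.8,-1.2],[2.8,-15.8,-1.2],[2.8,-15.8,-0.6],[2.8,-15.8,0]],"twist":[0,-0.5,-1,-1.5,-1.97,-1.97,-1.97,-1.97,-1.97,-1.97],"fingers":[0.9,0.9,0.9,0.9,0.9,0.9,0.9,0.9,0.9,0.9]}'
python3 -m inch '{"travel":[[0,0,0],[0,0,0],[0,0,0],[0,0,0],[0,0,0],[0,0,0],[0,0,0.4],[0,0,0.4],[0,0,0.4],[0,0,0.4]],"twist":[0,0,0,0,0,0,0,0,0,0],"fingers":[0.9,0.9,0.9,0.9,0.9,0.9,0.9,0.9,0.9,0.9]}'
python3 - <<'E'
from h import *
rp()
d=shot('wrist','w21',None,1.25);rp()
E
```

```text
clock: 22.83
eef_pos: [412.8, -335.9, 107.9]
tool_rot: [3.139, -0.0, 0.795]
force: [-0.0, -0.6, -0.3]
width: 12.6
clock: 23.67
eef_pos: [411.6, -334.0, 104.3]
tool_rot: [-3.142, -0.0, 0.796]
force: [-0.4, 0.5, -0.2]
width: 12.2
rail 0.9 0.9 104.3 23.6667 qd 0.003
rail 1.0 0.8 104.3 23.7167 qd 0.002
```

View pics/w21.png

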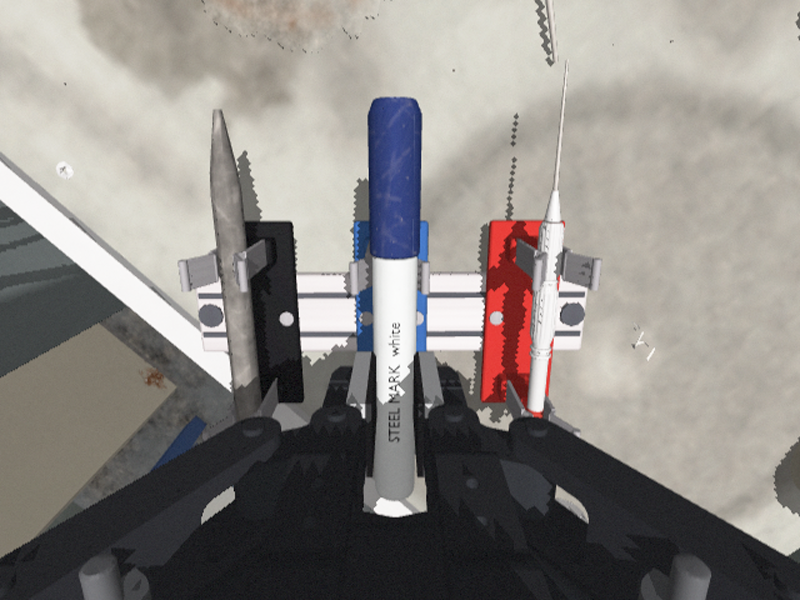

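```bash
python3 -m inch '{"travel":[[0,-0.12,0.3],[0,-0.12,0.6],[0,-0.12,1.0],[0,-0.12,1.4],[0,-0.12,1.8],[0,-0.12,2.2],[0,-0.12,2.6],[0,-0.12,3.0],[0,-0.12,3.4],[0,-0.12,3.75]],"twist":[0,0,0,0,0,0,0,0,0,0],"fingers":[0.9,0.9,0.9,0.9,0.9,0.9,0.9,0.9,0.9,0.9]}'
python3 -m inch '{"travel":[[0,0,0.1],[0,0,0.25],[0,0,0.25],[0,0,0.25],[0,0,0.25],[0,0,0.25],[0,0,0.25],[0,0,0.25],[0,0,0.25],[0,0,0.25]],"twist":[0,0,0,0,0,0,0,0,0,0],"fingers":[0.9,0.9,0.9,0.9,0.9,0.9,0.9,0.9,0.9,0.9]}'
python3 - <<'E'
from h import *
d=shot('wrist','w22',None,1.25);rp()
d=shot('side','s22',(220,150,420,350),3)
E
```

```text
clock: 24.55
eef_pos: [410.6, -333.2, 66.5]
tool_rot: [-3.141, 0.0, 0.796]
force: [-5.5, 5.3, 54.6]
width: 12.3
clock: 25.38
eef_pos: [410.6, -333.1, 66.6]
tool_rot: [3.141, 0.001, 0.796]
force: [-5.0, 5.2, 28.6]
width: 12.2
rail -0.4 0.8 66.5 25.4333 qd 0.002
```

View pics/w22.png

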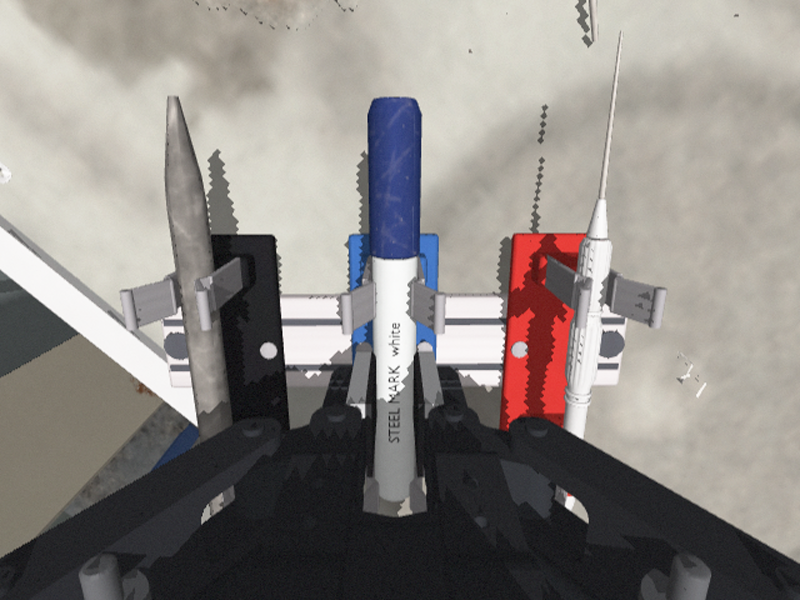

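View pics/s22.png

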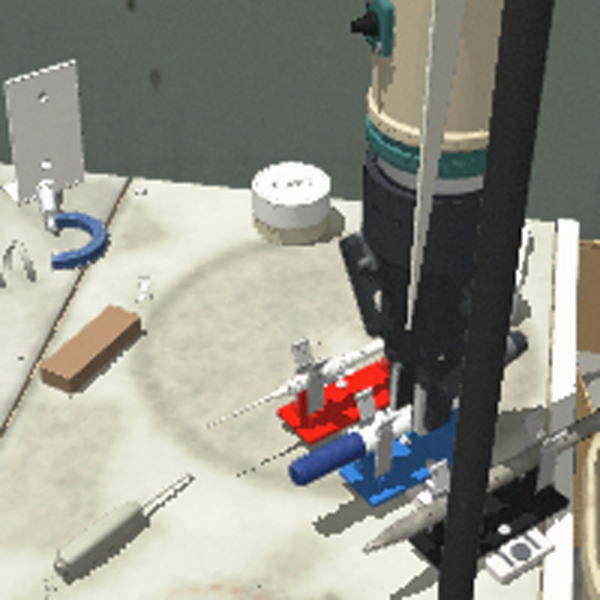

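```bash
python3 -m inch '{"travel":[[0,0,-0.15],[0,0,-0.2],[0,0,-0.2],[0,0,-0.2],[0,0,-0.2],[0,0,-2],[0,0,-5],[0,0,-8],[0,0,-11],[0,0,-14]],"twist":[0,0,0,0,0,0,0,0,0,0],"fingers":[0.9,2.8,2.8,2.8,2.8,2.8,2.8,2.8,2.8,2.8]}'
python3 -m inch '{"travel":[[0,0,-2],[0,0,-4],[0,0,-5],[0,0,-5],[0,0,-5],[0,0,-5],[0,0,-5],[0,0,-5],[0,0,-5],[0,0,-5]],"twist":[0,0,0,0,0,0,0,0,0,0],"fingers":[2.8,2.8,2.8,2.8,2.8,2.8,2.8,2.8,2.8,2.8]}'
python3 - <<'E'
from h import *
d=shot('wrist','w23',(180,60,460,300),2.8);rp();print(d['position'],d['orientation'])
d=shot('side','s23',(220,150,420,350),3)
E
```

```text
clock: 26.32
eef_pos: [410.4, -333.0, 205.2]
tool_rot: [-3.141, -0.0, 0.796]
force: [0.8, -0.9, -0.5]
width: 27.9
clock: 27.15
eef_pos: [410.6, -333.1, 253.8]
tool_rot: [-3.141, -0.0, 0.796]
force: [-0.4, 0.2, 0.6]
width: 27.9
rail -0.4 0.9 253.9 27.2 qd 0.004
[ 461.06733311 -281.96310713  372.12421283] [ 2.85648322e+00  1.58128738e-04 -7.76813894e-01]
```

View pics/w23.png

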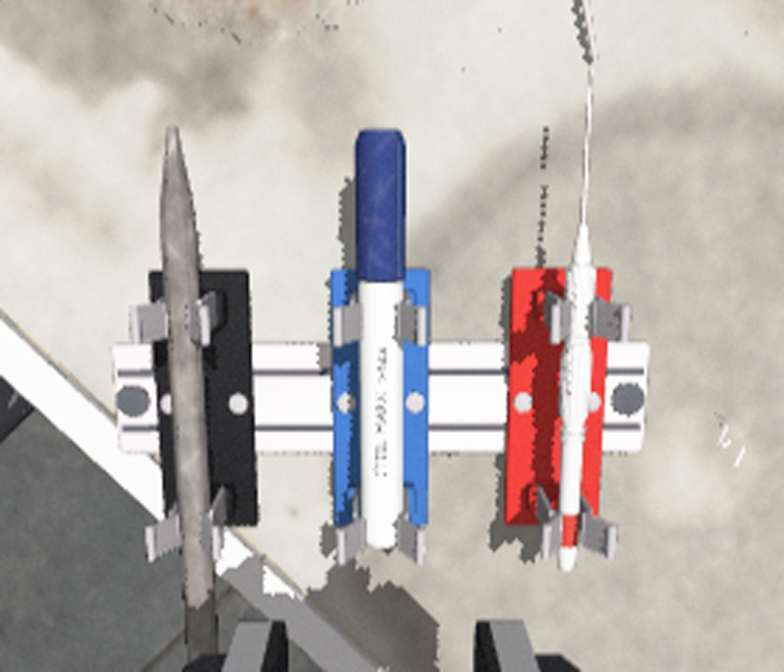

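View pics/s23.png

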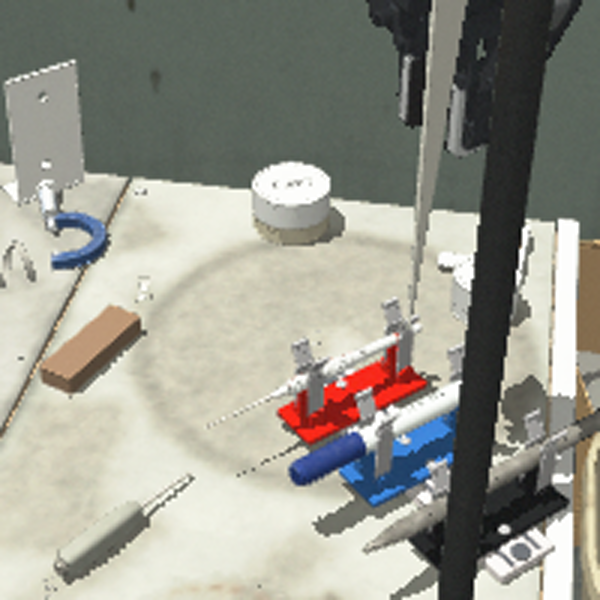

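```bash
python3 - <<'E'
from h import *
d=shot('wrist')
q=[410.3,-334.0,-.7745]; c,s=np.cos(q[2]),np.sin(q[2])
for n,u,v,z in [('mk join',381,282,50),('mk end',380,547,45),('mk cap',381,132,45),('pv nose',597,-30,43),('pv end',567,570,43),('pv shoulder',580,265,45),('pu tip',173,127,43),('screws blue',380,402,13)]:
    P=ray(d,u/2.8+180,v/2.8+60,z); e=P[:2]-q[:2]; print(n,(c*e[0]+s*e[1]).round(1),(-s*e[0]+c*e[1]).round(1))
E
```

```text
mk join 0.5 43.6
mk end 0.0 -44.2
mk cap 0.6 87.3
pv nose 63.1 131.6
pv end 63.4 -53.3
pv shoulder 62.2 48.2
pu tip -61.8 89.0
screws blue 0.2 -1.4
```

```bash
python3 - <<'E'
from h import *
d=shot('top','tend',(170,130,450,360),2.5); print(ctrl.finish_job())
E
```

```text
the job is handed in; nothing more can be done
None
```

View pics/tend.png

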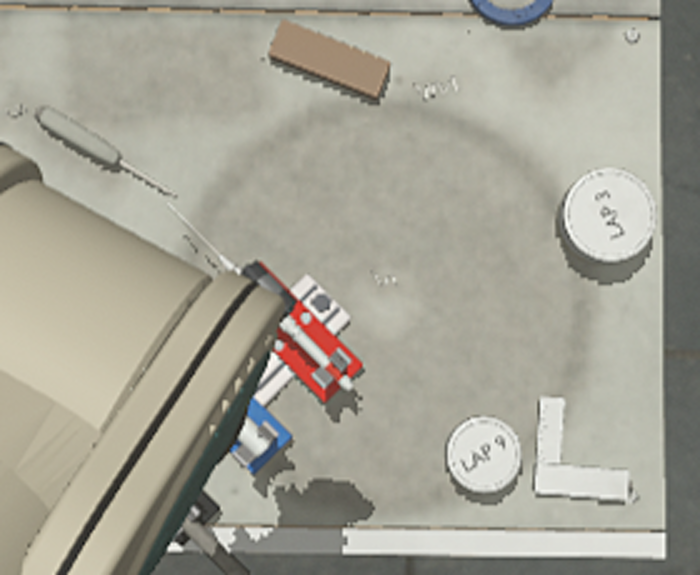

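All three tools are in their blocks, and I handed the job in at about 27 s of the 70 s allowed; no verdict is reported. I parked the punch loosely in the blue block, pressed the pin vice into the red block and the punch into the black, then pressed the marker into the blue.

- **Pressing:** the punch and pin vice stopped at the tool height they had when I gripped them (pin vice 51.9 against 52.0 mm, punch 51.1 against 51.9 mm). The marker stopped at 66.5 mm against an expected 66.8 mm. The downward force held there was 22 N for the pin vice and 30 N for the punch. The marker's was 29 N, after a brief wrist reading of 55 N (limit 120 N).
- **Last pictures:** every tool lies between its clips, parallel to them. The camera puts the marker, the punch (judged by its tip) and the pin vice within about 2 mm of centre along their blocks. Across, it puts the marker and punch within 0.5 mm and the pin vice within about 1.5 mm.
- **Bystanders:** both tins, the stone, the square and the riffler look unmoved.
- **Camera disagreements:** the top and wrist cameras disagreed by 2 to 3 mm on the rail, so I used the wrist camera and contact for the final alignment. Seated height comes from arm position and contact force, because the cameras can't resolve it.

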